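# Stack the board tier on its base frame

### The job

Pick up the loose test tier by its black carrying handle and stack it on the base frame that it matches, the larger of the two, so that all four of its corner posts stand fully home in the four corner cups and it sits level. Lower it into the cups before letting go; do not drop it.

Things in the scene. Friction and masses are not known exactly. Their poses are not given: they have to be found in the camera images.
- tier_handle (a point): Loose tier, 0.4-0.85 kg, standing on 4 round steel posts (14 mm thick, at x +-75, y +-55 mm); its deck with a circuit board lies between them, all parts under 72 mm. Above it runs a black handle bar along x, 138 long, 16 wide, 16 high, on uprights at x +-64. Point: middle of the bar, 125 mm above the posts' feet, over the centre of mass. x along the long side, z up; a half turn is no difference.
- base_seat (a point): The larger base frame, fixed, flat on the bench, about 195 x 155 mm: rails and 4 open flared square corner cups at x +-75, y +-55 mm, 26 mm wide inside at the floor, 40 at the mouth, 25 deep. Floors 30 mm, mouths 55 mm above the bench. Point: centre of the four cups at floor height, so 125 mm below the handle point when posts are home. x along the long side, z up; a half turn is no difference.
- small_seat (a point): Bystander: the smaller base frame, same make and heights, fixed, flat on the bench, about 145 x 117 mm: cups at x +-50, y +-36 mm, so the tier's posts do not fit it. Point: centre of its four cups at floor height, 30 mm above the bench. x along the long side, z up.
Things that resemble listed ones, but are neither listed nor needed, are in the scene too. Leave any blue or orange look-alike of the part that bears base_seat alone.

How it is judged:
By the outcome, as a careful person would: the job done as asked, in the order asked, and still so for the second after the job is handed in, with the robot touching nothing.
It also fails if it takes over 38 s, if anything falls off the work surface, if the arm or the gripper's body presses on something with over 40 N, if the wrist force passes 120 N, or if a joint passes its speed limit or range.

### The arm

A 7-joint arm with a two-finger parallel gripper is mounted at the origin on the work surface. World frame = base frame: x ahead of the robot, y to its left, z up, the work surface at z = 0. Lengths are in mm, angles in rad, forces in N, time in s.
With the tool pointing down it reaches from about 400 to 925 mm from the base axis. Payload 4.1 kg.
Tool frame: the origin (TCP) lies at the very end of the fingers, on their centre line; the grasp point (between the pads) lies 19 mm behind it; z points along the fingers, y is the line along which they close (so a half turn about z gives the same grasp; the last joint's range is limited). The gripper opens to 85 mm and grips with 20 to 120 N. Pads are 22 mm wide; open, the fingers measure 114 mm over their backs; the gripper's body (76 mm by 85 mm) begins 54 mm behind the grasp point. The pads swing forward as they close: fully open they stand 13 mm farther back than shut.
Start: joints at [-1.353, 0.398, 0.045, 1.537, -0.019, 1.207, -0.051], TCP at [202.472, 617.696, 231.347] pointing down, gripper open.
Joint ranges: [-2.82, 2.82], [-0.49, 2.23], [-1.37, 1.46], [0, 2.46], [-1.36, 4.5], [0.23, 2], [-2.94, 2.94]. Speed limits (rad/s): [2.57, 2.57, 3.14, 3.14, 3.14, 3.14, 3.14].

### API

Orientations are given as a 3x3 rotation matrix whose columns are the frame's x, y, z axes.
In Python, from plant import arm gives the robot as it stands. The module is installed in compiled form; this text tells all that it offers.
- The arm moves only by the tool send_rows, never from a script. Its argument "moves" is a list of rows, each an object of numbers: "x", "y", "z": the shift along the world's x, y, z normalised to -1 to 1, where 1 is 1000 mm; "twist": the turn about the world's z normalised to -1 to 1, where 1 is 2 rad. In form: [{"x": .., "y": .., "z": .., "twist": ..}, ...]. A call has 1 to 10 rows; each row is the pose to reach, as a shift and turn from the pose commanded when the call began; what a row does not reach only later rows make up. A row lasts 1/12 s, in which the tool goes at most 41.7 mm and 7.16 degrees, less where a joint would pass 70% of its speed; a pose out of reach is approached as far as the arm can. A call with a number of a shift or a turn outside -1 to 1 is refused whole. A call with a gripper value outside its range is refused whole. "fingers" is the opening, from 0 (shut) to 1 (fully open), set as the call begins (left out, the last holds). The fingers move at their own pace and stop on an object; "grip_force" is the grip in N (left out, the last holds). Time passes only in rows, so rows that repeat a pose let the fingers close. It gives the time, the measured TCP pose, the force, the opening and the grip force at its end, in the units of the state.
- arm.get_state(): the state, without advancing time (a new reading comes with each control period).
- arm.grab_frame(name): name is "scene" or "top"; returns (picture, depth): 480x640x3 uint8, red, green, blue; 480x640 float32, mm along the optical axis (not along the pixel's ray), 0 where there is no reading.
- arm.camera_model(name): a dict with "mtx" (3x3 intrinsics, pixels), "xyz" and "attitude" of the camera in the world. Camera axes: x right, y down, z forward; pixel columns grow to the right and rows downward; lengths in mm; the calibration is good to about 2 mm. A picture is of the moment at which its call begins. camera_model takes no time and is no camera call.
- arm.sign_off(): hands the job in; it is judged then, once.
The state is a dict: "time_s": time; "qpos": joint angles; "qvel": joint speeds; "joint_torque": joint torques, N m; "position": TCP position; "orientation": TCP orientation; "ft_force": force on the tool from outside, world axes, zero at the start; "torque": the same for the moment, N m; "gripper_width": finger opening in mm; "finger_force": force on a finger pad.
Only numpy, scipy, OpenCV 4.12 (cv2) and the standard library are available. Lean on these libraries where they do the work, as an engineer would, in place of code of your own. Each camera call takes 0.05 s, during which the arm holds its last target. There are 200 camera calls.

## Working session

There is one attempt and no reset: what is moved stays moved. The work goes in short steps, Python scripts to look and compute and a tool call to move; the robot and the scene stay as the last step left them, time stands still between calls to the robot, and variables do not carry over. Pictures are saved under pics/ and viewed, at most 10 in all, crops included, and the job is handed in when it is done.

Besides the shell and the picture viewer there is one more tool, called as name(argument=value, ...) on one line, values as JSON. send_rows: Moves the arm, as the interface text tells. Its arguments: {"type":"object","properties":{"moves":{"type":"array"},"fingers":{"type":"number"},"grip_force":{"type":"number"}},"required":["moves"]}

```bash
mkdir -p pics; cat > h.py <<'E'
import numpy as np, cv2
from plant import arm
def grab(n):
    p,d=arm.grab_frame(n); c=arm.camera_model(n)
    return p,d,np.array(c["mtx"]),np.array(c["xyz"]),np.array(c["attitude"])
def cloud(d,K,t,R):
    v,u=np.mgrid[:480,:640]
    P=np.stack([(u-K[0,2])/K[0,0]*d,(v-K[1,2])/K[1,1]*d,d],-1)
    W=P@R.T+t; W[d==0]=np.nan; return W
E
python3 - <<'E'
from h import *
for n in("scene","top"):
    p,d,K,t,R=grab(n); cv2.imwrite(f"pics/{n}0.png",p[:,:,::-1]); np.savez(f"{n}0.npz",p=p,d=d,K=K,t=t,R=R); print(n,t,R.round(3).tolist(),K.tolist())
print(arm.get_state())
E
```

```text
scene [1253.89820136   43.99971752 1492.9799359 ] [[0.096, 0.863, -0.496], [0.995, -0.077, 0.058], [0.011, -0.499, -0.866]] [[588.7306386251738, 0.0, 322.5027644036645], [0.0, 588.7306386251738, 241.74067803530517], [0.0, 0.0, 1.0]]
top [ 127.62795356  143.1270254  1540.42506999] [[-0.052, -0.974, 0.219], [-0.999, 0.05, -0.016], [0.005, -0.22, -0.976]] [[554.7368092235931, 0.0, 318.9272151165434], [0.0, 554.7368092235931, 244.0924737445656], [0.0, 0.0, 1.0]]
{'time_s': 0.1, 'qpos': array([-1.35299075,  0.3991298 ,  0.04505158,  1.53774712, -0.01867167,
        1.2069035 , -0.05071822]), 'qvel': array([-1.44133290e-03, -3.21783790e-03, -1.46715173e-03, -4.62906532e-03,
       -2.10140993e-05, -1.38515238e-04,  3.29084445e-04]), 'joint_torque': array([ 3.81598584e-03, -4.76264942e+01,  1.37039267e+00, -2.54948848e+01,
        1.20347767e-02,  5.03513147e-03, -1.69128566e-05]), 'position': array([202.31323187, 617.11662005, 230.36312715]), 'orientation': array([[-9.50263485e-01,  3.11446862e-01, -4.00828676e-04],
       [ 3.11447082e-01,  9.50261940e-01, -1.72089755e-03],
       [-1.55075908e-04, -1.76014303e-03, -9.99998439e-01]]), 'ft_force': array([-0.28859092,  0.53091184,  0.27135407]), 'torque': array([ 0.00702825, -0.05964132, -0.00772195]), 'finger_force': 0.0, 'gripper_width': 85.10427340225633}
```

View pics/scene0.png

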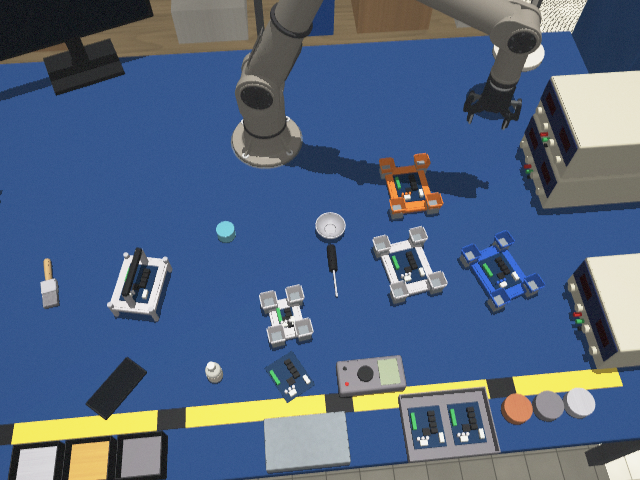

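View pics/top0.png

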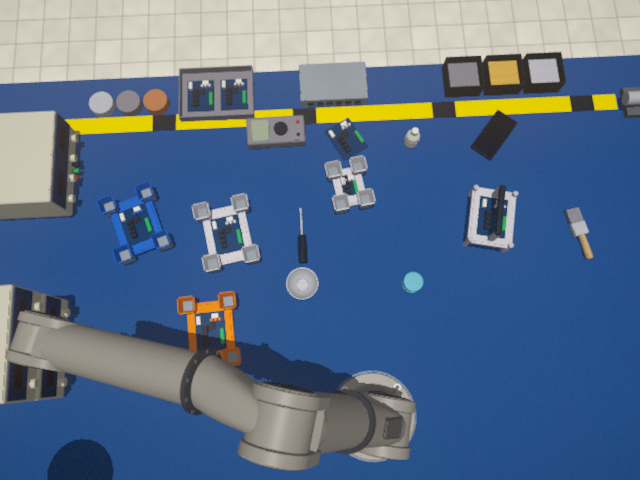

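The candidates for the tier are the white tier with the black bar, at scene (140,285) and top (492,218). The black slab at scene (117,388) is not one, since it lies flat.

The candidates for the seat are:
- white large: scene (410,265), top (225,232)
- white small: scene (286,315), top (350,185)
- orange: scene (411,185)
- blue: scene (500,270)

I choose the large white frame. Next I measure both with depth and check a close crop.

```bash
python3 - <<'E'
from h import *
cr=[]
for n,bt,bs in(("scene",(100,235,185,330),(365,220,452,308)),("top",(455,175,530,260),(185,188,265,278))):
    f=np.load(n+"0.npz"); p,d=f["p"],f["d"]; W=cloud(d,f["K"],f["t"],f["R"])
    hsv=cv2.cvtColor(p,cv2.COLOR_RGB2HSV)
    def sub(b): 
        s=np.s_[b[1]:b[3],b[0]:b[2]]; return W[s].reshape(-1,3),hsv[s].reshape(-1,3)
    w,h=sub(bt)
    m=(w[:,2]>115)&(w[:,2]<145); r=cv2.minAreaRect(w[m][:,:2].astype(np.float32))
    print(n,"handle",m.sum(),np.median(w[m],0).round(1),[np.round(x,1) for x in r],"z",np.percentile(w[m][:,2],[5,50,95]).round(1))
    m=(w[:,2]>50)&(w[:,2]<95)&(h[:,1]<70)&(h[:,2]>90); r=cv2.minAreaRect(w[m][:,:2].astype(np.float32)); print(" deck",m.sum(),[np.round(x,1) for x in r],np.percentile(w[m][:,2],[5,50,95]).round(1))
    w,h=sub(bs)
    for lo,hi in((45,65),(10,65)):
        m=(w[:,2]>lo)&(w[:,2]<hi)&(h[:,1]<90)&(h[:,2]>90); r=cv2.minAreaRect(w[m][:,:2].astype(np.float32)); print(" base",m.sum(),[np.round(x,1) for x in r],np.percentile(w[m][:,2],[5,50,95]).round(1))
    m=(w[:,2]>48)&(w[:,2]<65)&(h[:,1]<90)&(h[:,2]>90)
    _,_,c=cv2.kmeans(w[m][:,:2].astype(np.float32),4,None,(3,50,.1),5,cv2.KMEANS_PP_CENTERS); print(" cups",c.round(1).tolist())
    for b in(bt,bs): cr.append(cv2.resize(p[b[1]:b[3],b[0]:b[2],::-1],(390,290),interpolation=cv2.INTER_CUBIC))
cv2.imwrite("pics/crop.png",np.vstack([np.hstack(cr[:2]),np.hstack(cr[2:])]))
E
```

```text
scene handle 378 [ 518.2 -365.5  131.1] [array([ 514. , -365.9]), array([ 20.2, 142.8]), np.float64(78.7)] z [120.4 131.1 136.6]
 deck 1473 [array([ 513.6, -365.8]), array([125.3, 170.7]), np.float64(77.8)] [51.6 57.1 73.8]
 base 422 [array([510.1, 373.1]), array([201.1, 158. ]), np.float64(9.9)] [45.9 51.8 58.4]
 base 2205 [array([509.2, 373. ]), array([203., 158.]), np.float64(9.9)] [16.2 27.3 54. ]
 cups [[443.79998779296875, 306.70001220703125], [591.7999877929688, 334.1000061035156], [423.8999938964844, 415.5], [571.5999755859375, 440.79998779296875]]
top handle 366 [ 509.4 -360.6  131.6] [array([ 512.4, -362.7]), array([ 18.6, 138.5]), np.float64(77.5)] z [120.9 131.6 137.2]
 deck 1452 [array([ 512.6, -363.4]), array([124.5, 164.7]), np.float64(77.8)] [51.8 57.5 72.1]
 base 433 [array([510.8, 376.1]), array([199. , 155.7]), np.float64(10.4)] [46.3 52.6 58.5]
 base 2302 [array([510.8, 376.1]), array([199. , 155.7]), np.float64(10.4)] [17.  26.9 55.4]
 cups [[448.1000061035156, 309.70001220703125], [576.7999877929688, 444.8999938964844], [595.2999877929688, 336.70001220703125], [427.70001220703125, 418.8999938964844]]
```

View pics/crop.png

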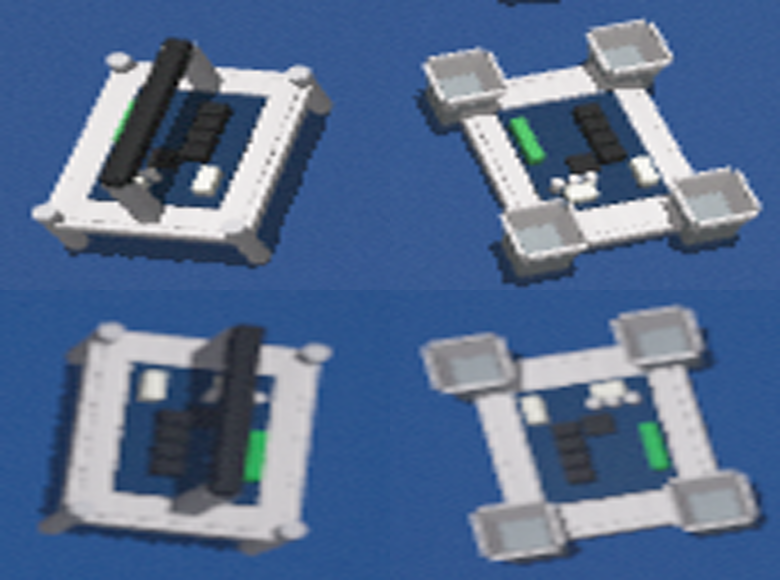

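The crop shows the tier (top-left and bottom-left) with its black bar, and the white frame with four open cups at about 150 x 110 mm spacing. Both match the description.

- **Handle:** about (513,-364), bar at -12°.
- **Base:** about (510,375), at 10.1°.

Next I move toward the tier, going around the base's inner reach limit.

send_rows(moves=[{"x": 0.014, "y": -0.014, "z": 0.0, "twist": 0.01}, {"x": 0.04, "y": -0.04, "z": 0.01, "twist": 0.02}, {"x": 0.068, "y": -0.068, "z": 0.02, "twist": 0.03}, {"x": 0.096, "y": -0.096, "z": 0.02, "twist": 0.053}, {"x": 0.124, "y": -0.124, "z": 0.02, "twist": 0.053}, {"x": 0.152, "y": -0.152, "z": 0.02, "twist": 0.053}, {"x": 0.18, "y": -0.18, "z": 0.02, "twist": 0.053}, {"x": 0.208, "y": -0.208, "z": 0.02, "twist": 0.053}, {"x": 0.236, "y": -0.236, "z": 0.02, "twist": 0.053}, {"x": 0.264, "y": -0.264, "z": 0.02, "twist": 0.053}], fingers=1)

```text
time_s: 0.93
position: [467.3, 351.9, 251.1]
orientation: [[-0.978, 0.209, -0.0], [0.209, 0.978, -0.0], [0.0, -0.0, -1.0]]
ft_force: [0.7, 0.5, 0.7]
gripper_width: 85.0
finger_force: 0.0
```

send_rows(moves=[{"x": 0.02, "y": -0.03, "z": 0}, {"x": 0.03, "y": -0.07, "z": 0}, {"x": 0.04, "y": -0.11, "z": 0}, {"x": 0.046, "y": -0.15, "z": 0}, {"x": 0.046, "y": -0.19, "z": 0}, {"x": 0.046, "y": -0.23, "z": 0}, {"x": 0.046, "y": -0.27, "z": 0}, {"x": 0.046, "y": -0.31, "z": 0}, {"x": 0.046, "y": -0.35, "z": 0}, {"x": 0.046, "y": -0.39, "z": 0}])

```text
invalid input
```

send_rows(moves=[{"y": -0.04}, {"y": -0.08}, {"y": -0.12}, {"y": -0.16}, {"y": -0.2}, {"y": -0.24}, {"y": -0.28}, {"y": -0.31}, {"y": -0.327}, {"y": -0.327}])

```text
invalid input
```

send_rows(moves=[{"x": 0.02, "y": -0.03, "z": 0, "twist": 0}, {"x": 0.03, "y": -0.07, "z": 0, "twist": 0}, {"x": 0.04, "y": -0.11, "z": 0, "twist": 0}, {"x": 0.046, "y": -0.15, "z": 0, "twist": 0}, {"x": 0.046, "y": -0.19, "z": 0, "twist": 0}, {"x": 0.046, "y": -0.23, "z": 0, "twist": 0}, {"x": 0.046, "y": -0.27, "z": 0, "twist": 0}, {"x": 0.046, "y": -0.31, "z": 0, "twist": 0}, {"x": 0.046, "y": -0.35, "z": 0, "twist": 0}, {"x": 0.046, "y": -0.39, "z": 0, "twist": 0}])

```text
time_s: 1.77
position: [511.7, -38.1, 251.1]
orientation: [[-0.978, 0.209, -0.0], [0.209, 0.978, 0.0], [0.0, 0.0, -1.0]]
ft_force: [0.3, -0.3, -0.0]
gripper_width: 85.2
finger_force: 0.0
```

send_rows(moves=[{"x": 0, "y": -0.04, "z": 0, "twist": 0}, {"x": 0, "y": -0.08, "z": 0, "twist": 0}, {"x": 0, "y": -0.12, "z": 0, "twist": 0}, {"x": 0, "y": -0.16, "z": 0, "twist": 0}, {"x": 0, "y": -0.2, "z": 0, "twist": 0}, {"x": 0, "y": -0.24, "z": 0, "twist": 0}, {"x": 0, "y": -0.28, "z": -0.01, "twist": 0}, {"x": 0, "y": -0.31, "z": -0.03, "twist": 0}, {"x": 0, "y": -0.328, "z": -0.05, "twist": 0}, {"x": 0, "y": -0.328, "z": -0.07, "twist": 0}])

```text
time_s: 2.6
position: [510.1, -370.2, 180.4]
orientation: [[-0.976, 0.216, -0.001], [0.216, 0.976, -0.004], [0.0, -0.004, -1.0]]
ft_force: [-0.8, -0.1, 0.1]
gripper_width: 85.0
finger_force: 0.0
```

```bash
python3 - <<'E'
from h import *
o=[]
for n,b in(("scene",(60,190,220,350)),("top",(420,140,580,300))):
    p,*_=grab(n); o.append(cv2.resize(p[b[1]:b[3],b[0]:b[2],::-1],(400,400),interpolation=cv2.INTER_CUBIC))
cv2.imwrite("pics/above.png",np.hstack(o)); print(arm.get_state()["position"])
E
```

```text
[ 509.70717116 -363.49670708  177.22254805]
```

View pics/above.png

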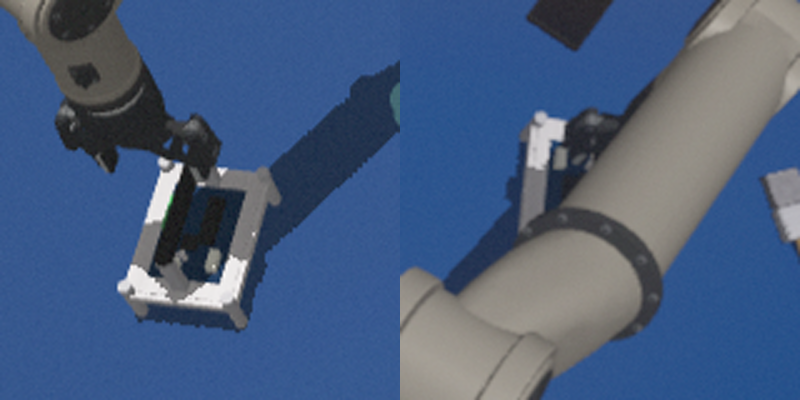

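The scene crop shows the open fingers straddling the bar, still above it. I descend onto it.

send_rows(moves=[{"x": 0.003, "y": 0, "z": -0.01, "twist": 0}, {"x": 0.003, "y": 0, "z": -0.025, "twist": 0}, {"x": 0.003, "y": 0, "z": -0.04, "twist": 0}, {"x": 0.003, "y": 0, "z": -0.055, "twist": 0}, {"x": 0.003, "y": 0, "z": -0.067, "twist": 0}, {"x": 0.003, "y": 0, "z": -0.074, "twist": 0}, {"x": 0.003, "y": 0, "z": -0.074, "twist": 0}, {"x": 0.003, "y": 0, "z": -0.074, "twist": 0}])

```text
time_s: 3.37
position: [516.0, -364.1, 107.7]
orientation: [[-0.978, 0.209, 0.001], [0.209, 0.978, -0.0], [-0.001, 0.0, -1.0]]
ft_force: [-0.1, -0.3, 0.3]
gripper_width: 85.7
finger_force: 0.0
```

send_rows(moves=[{"x": -0.002, "y": 0, "z": -0.001, "twist": 0}, {"x": -0.002, "y": 0, "z": -0.001, "twist": 0}, {"x": -0.002, "y": 0, "z": -0.001, "twist": 0}, {"x": -0.002, "y": 0, "z": -0.001, "twist": 0}, {"x": -0.002, "y": 0, "z": -0.001, "twist": 0}, {"x": -0.002, "y": 0, "z": -0.001, "twist": 0}, {"x": -0.002, "y": 0, "z": -0.001, "twist": 0}, {"x": -0.002, "y": 0, "z": -0.001, "twist": 0}, {"x": -0.002, "y": 0, "z": -0.001, "twist": 0}, {"x": -0.002, "y": 0, "z": -0.001, "twist": 0}], fingers=0, grip_force=80)

```text
time_s: 4.2
position: [513.5, -365.2, 106.7]
orientation: [[-0.978, 0.21, 0.001], [0.21, 0.978, -0.001], [-0.001, -0.001, -1.0]]
ft_force: [-0.3, -3.0, 2.0]
gripper_width: 14.7
finger_force: 79.1
```

send_rows(moves=[{"x": 0, "y": 0, "z": 0.005, "twist": 0}, {"x": 0, "y": 0, "z": 0.015, "twist": 0}, {"x": 0, "y": 0, "z": 0.03, "twist": 0}, {"x": 0, "y": 0, "z": 0.045, "twist": 0}, {"x": 0, "y": 0, "z": 0.06, "twist": 0}, {"x": 0, "y": 0, "z": 0.075, "twist": 0}, {"x": 0, "y": 0, "z": 0.09, "twist": 0}, {"x": 0, "y": 0, "z": 0.1, "twist": 0}, {"x": 0, "y": 0, "z": 0.105, "twist": 0}, {"x": 0, "y": 0, "z": 0.105, "twist": 0}])

```text
time_s: 5.03
position: [513.9, -364.1, 212.3]
orientation: [[-0.978, 0.209, 0.001], [0.209, 0.978, -0.0], [-0.001, 0.0, -1.0]]
ft_force: [0.3, -0.5, -5.2]
gripper_width: 14.5
finger_force: 78.3
```

```bash
python3 - <<'E'
from h import *
p,d,K,t,R=grab("scene"); cv2.imwrite("pics/lift.png",cv2.resize(p[160:360,50:290,::-1],(720,600),interpolation=cv2.INTER_CUBIC))
W=cloud(d,K,t,R)[160:360,50:290].reshape(-1,3); print(arm.get_state())
E
```

```text
{'time_s': 5.0833, 'qpos': array([ 0.11576096,  0.4320988 ,  0.58951492,  1.62508162, -0.25692011,
        1.16331017,  2.12587625]), 'qvel': array([ 0.00288895,  0.01515011, -0.00643364,  0.02158192,  0.00010553,
       -0.00287295,  0.00192401]), 'joint_torque': array([-4.26627032e-02, -4.66126263e+01,  7.96314240e+00, -2.70864648e+01,
        1.53080618e-02,  1.73465477e-02, -6.49950671e-03]), 'position': array([ 513.41098966, -363.83823714,  211.20931037]), 'orientation': array([[-9.77950520e-01,  2.08836689e-01, -1.34375541e-04],
       [ 2.08836542e-01,  9.77950293e-01,  7.22805815e-04],
       [ 2.82360973e-04,  6.78805799e-04, -9.99999730e-01]]), 'ft_force': array([-0.34117895,  0.19764719, -5.70374329]), 'torque': array([-0.02725424,  0.02012426, -0.02179194]), 'finger_force': 78.3143162727356, 'gripper_width': 14.610213189708533}
```

View pics/lift.png

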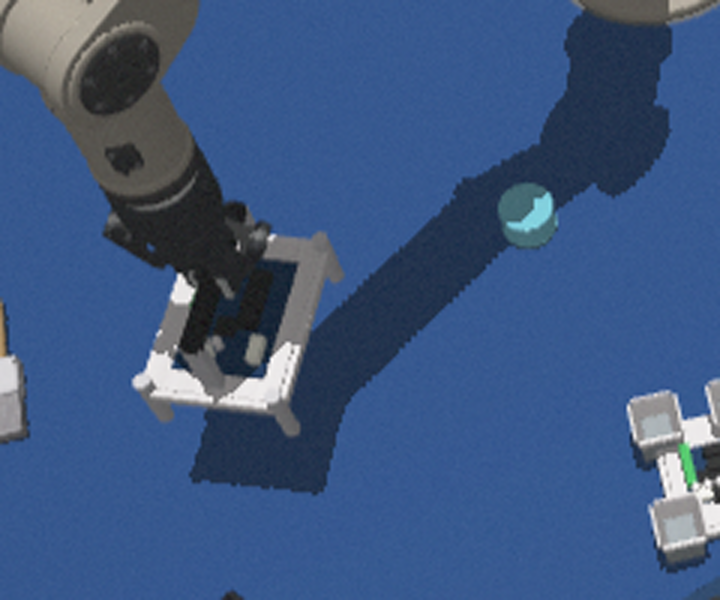

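The picture shows the tier hanging level in the gripper, with its feet clear of the bench. I carry it across and turn it by +22°.

send_rows(moves=[{"x": 0, "y": 0.01, "z": 0.005, "twist": 0.005}, {"x": 0, "y": 0.03, "z": 0.01, "twist": 0.015}, {"x": 0, "y": 0.06, "z": 0.02, "twist": 0.03}, {"x": 0, "y": 0.095, "z": 0.02, "twist": 0.04}, {"x": 0, "y": 0.13, "z": 0.02, "twist": 0.05}, {"x": 0, "y": 0.165, "z": 0.02, "twist": 0.06}, {"x": 0, "y": 0.2, "z": 0.02, "twist": 0.07}, {"x": 0, "y": 0.235, "z": 0.02, "twist": 0.08}, {"x": 0, "y": 0.27, "z": 0.02, "twist": 0.09}, {"x": 0, "y": 0.305, "z": 0.02, "twist": 0.1}])

```text
time_s: 5.92
position: [512.0, -56.9, 230.8]
orientation: [[-1.0, 0.009, -0.002], [0.009, 1.0, 0.001], [0.002, 0.001, -1.0]]
ft_force: [0.9, -0.9, -5.0]
gripper_width: 14.8
finger_force: 78.5
```

send_rows(moves=[{"x": 0, "y": 0.035, "z": 0, "twist": 0.01}, {"x": 0, "y": 0.07, "z": 0, "twist": 0.02}, {"x": 0, "y": 0.105, "z": 0, "twist": 0.03}, {"x": 0, "y": 0.14, "z": 0, "twist": 0.04}, {"x": 0, "y": 0.175, "z": 0, "twist": 0.05}, {"x": 0, "y": 0.21, "z": 0, "twist": 0.06}, {"x": 0, "y": 0.245, "z": 0, "twist": 0.07}, {"x": 0, "y": 0.28, "z": 0, "twist": 0.08}, {"x": -0.003, "y": 0.315, "z": 0, "twist": 0.093}, {"x": -0.003, "y": 0.345, "z": 0, "twist": 0.093}])

```text
time_s: 6.75
position: [508.0, 288.8, 230.4]
orientation: [[-0.984, -0.178, -0.003], [-0.178, 0.984, 0.0], [0.003, 0.001, -1.0]]
ft_force: [0.1, 0.9, -5.0]
gripper_width: 14.7
finger_force: 78.5
```

send_rows(moves=[{"x": 0, "y": 0.03, "z": 0, "twist": 0}, {"x": 0, "y": 0.055, "z": 0, "twist": 0}, {"x": 0, "y": 0.075, "z": 0, "twist": 0}, {"x": 0, "y": 0.085, "z": -0.01, "twist": 0}, {"x": 0, "y": 0.089, "z": -0.02, "twist": 0}, {"x": 0, "y": 0.089, "z": -0.03, "twist": 0}, {"x": 0, "y": 0.089, "z": -0.04, "twist": 0}, {"x": 0, "y": 0.089, "z": -0.05, "twist": 0}, {"x": 0, "y": 0.089, "z": -0.05, "twist": 0}, {"x": 0, "y": 0.089, "z": -0.05, "twist": 0}])

```text
time_s: 7.58
position: [510.3, 372.9, 180.3]
orientation: [[-0.985, -0.173, -0.002], [-0.173, 0.985, -0.002], [0.002, -0.001, -1.0]]
ft_force: [-0.3, 0.4, -5.1]
gripper_width: 14.4
finger_force: 78.5
```

```bash
python3 - <<'E'
from h import *
p,d,K,t,R=grab("scene"); cv2.imwrite("pics/over.png",cv2.resize(p[180:340,340:500,::-1],(600,600),interpolation=cv2.INTER_CUBIC))
np.savez("over.npz",p=p,d=d,K=K,t=t,R=R)
p,d,K,t,R=grab("top"); np.savez("overt.npz",p=p,d=d,K=K,t=t,R=R)
s=arm.get_state();print(s["position"],s["orientation"].round(3).tolist(),s["ft_force"],s["time_s"])
E
```

```text
[511.1344831  374.2699862  181.97126195] [[-0.985, -0.173, 0.001], [-0.173, 0.985, 0.001], [-0.001, 0.001, -1.0]] [ 0.33955217 -0.14909743 -4.95377754] 7.6833
```

View pics/over.png

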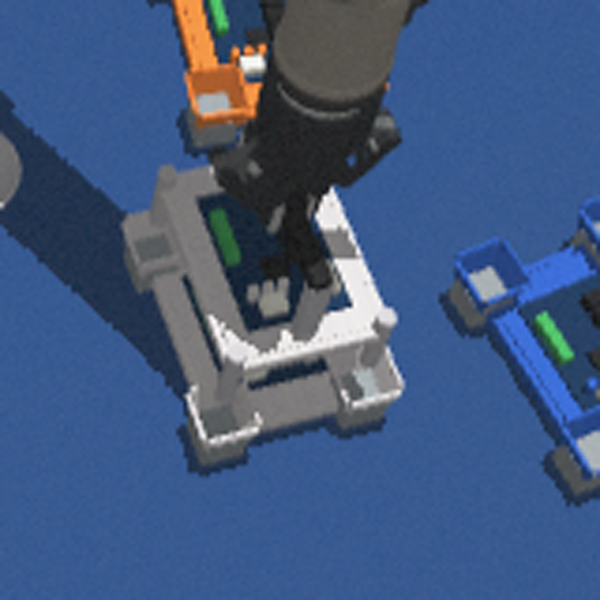

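The picture shows the tier's posts above the cup mouths and parallel to the frame. I check the deck centre numerically from the frames already taken.

```bash
python3 - <<'E'
from h import *
for n,b in(("over",(365,200,460,310)),("overt",(170,175,275,285))):
    f=np.load(n+".npz"); p=f["p"];W=cloud(f["d"],f["K"],f["t"],f["R"]);h=cv2.cvtColor(p,cv2.COLOR_RGB2HSV)
    s=np.s_[b[1]:b[3],b[0]:b[2]]; w=W[s].reshape(-1,3);h=h[s].reshape(-1,3)
    m=(w[:,2]>122)&(w[:,2]<152)&(h[:,1]<80)&(h[:,2]>70)
    k=m&(np.hypot(w[:,0]-510,w[:,1]-375)<110)
    print(n,k.sum(),[np.round(x,1) for x in cv2.minAreaRect(w[k][:,:2].astype(np.float32))],np.percentile(w[k][:,2],[5,50,95]).round(1))
E
```

```text
over 1293 [array([511.5, 371.4]), array([165.6, 125.2]), np.float64(9.7)] [124.3 130.2 143.8]
overt 461 [array([514. , 390.4]), array([ 91.5, 195.7]), np.float64(73.4)] [126.1 131.7 144.9]
```

The deck is within about 2 mm of the frame's centre, so I make a small correction and lower it slowly.

send_rows(moves=[{"x": -0.001, "y": 0.002, "z": -0.003, "twist": 0.003}, {"x": -0.001, "y": 0.002, "z": -0.007, "twist": 0.003}, {"x": -0.001, "y": 0.002, "z": -0.011, "twist": 0.003}, {"x": -0.001, "y": 0.002, "z": -0.015, "twist": 0.003}, {"x": -0.001, "y": 0.002, "z": -0.019, "twist": 0.003}, {"x": -0.001, "y": 0.002, "z": -0.023, "twist": 0.003}, {"x": -0.001, "y": 0.002, "z": -0.027, "twist": 0.003}, {"x": -0.001, "y": 0.002, "z": -0.031, "twist": 0.003}, {"x": -0.001, "y": 0.002, "z": -0.034, "twist": 0.003}, {"x": -0.001, "y": 0.002, "z": -0.034, "twist": 0.003}])

```text
time_s: 8.52
position: [509.0, 376.3, 146.3]
orientation: [[-0.984, -0.18, -0.001], [-0.18, 0.984, -0.001], [0.001, -0.001, -1.0]]
ft_force: [0.3, -0.1, -6.3]
gripper_width: 14.8
finger_force: 78.5
```

send_rows(moves=[{"x": 0, "y": 0, "z": -0.002, "twist": 0}, {"x": 0, "y": 0, "z": -0.004, "twist": 0}, {"x": 0, "y": 0, "z": -0.006, "twist": 0}, {"x": 0, "y": 0, "z": -0.008, "twist": 0}, {"x": 0, "y": 0, "z": -0.009, "twist": 0}, {"x": 0, "y": 0, "z": -0.01, "twist": 0}, {"x": 0, "y": 0, "z": -0.01, "twist": 0}, {"x": 0, "y": 0, "z": -0.01, "twist": 0}])

```text
time_s: 9.18
position: [509.5, 376.7, 137.3]
orientation: [[-0.984, -0.18, -0.0], [-0.18, 0.984, 0.0], [0.0, 0.0, -1.0]]
ft_force: [0.4, 0.2, -5.7]
gripper_width: 14.8
finger_force: 78.6
```

send_rows(moves=[{"x": 0, "y": 0, "z": -0.0005, "twist": 0}, {"x": 0, "y": 0, "z": -0.001, "twist": 0}, {"x": 0, "y": 0, "z": -0.0015, "twist": 0}, {"x": 0, "y": 0, "z": -0.002, "twist": 0}, {"x": 0, "y": 0, "z": -0.002, "twist": 0}])

```text
time_s: 9.6
position: [509.7, 376.4, 136.5]
orientation: [[-0.984, -0.18, 0.0], [-0.18, 0.984, 0.0], [-0.0, 0.0, -1.0]]
ft_force: [-2.0, -3.0, 3.8]
gripper_width: 14.4
finger_force: 79.8
```

Contact came at z = 136.5, and the expected seated height was about 136.6. The posts are home, so I release.

send_rows(moves=[{"x": 0, "y": 0, "z": 0, "twist": 0}, {"x": 0, "y": 0, "z": 0, "twist": 0}, {"x": 0, "y": 0, "z": 0, "twist": 0}, {"x": 0, "y": 0, "z": 0, "twist": 0}, {"x": 0, "y": 0, "z": 0, "twist": 0}, {"x": 0, "y": 0, "z": 0, "twist": 0}, {"x": 0, "y": 0, "z": 0, "twist": 0}, {"x": 0, "y": 0, "z": 0, "twist": 0}], fingers=1)

```text
time_s: 10.27
position: [509.5, 376.7, 135.3]
orientation: [[-0.984, -0.18, 0.0], [-0.18, 0.984, 0.0], [-0.0, 0.0, -1.0]]
ft_force: [0.2, -0.0, -0.4]
gripper_width: 85.2
finger_force: 0.0
```

send_rows(moves=[{"x": 0, "y": 0, "z": 0.008, "twist": 0}, {"x": 0, "y": 0, "z": 0.02, "twist": 0}, {"x": 0, "y": 0, "z": 0.04, "twist": 0}, {"x": 0, "y": 0, "z": 0.06, "twist": 0}, {"x": 0, "y": 0, "z": 0.08, "twist": 0}, {"x": 0, "y": 0, "z": 0.11, "twist": 0}, {"x": 0, "y": -0.03, "z": 0.13, "twist": 0}, {"x": 0, "y": -0.07, "z": 0.13, "twist": 0}, {"x": 0, "y": -0.11, "z": 0.13, "twist": 0}, {"x": 0, "y": -0.15, "z": 0.13, "twist": 0}])

```text
time_s: 11.1
position: [509.8, 225.4, 267.4]
orientation: [[-0.983, -0.181, 0.003], [-0.181, 0.983, 0.002], [-0.003, 0.001, -1.0]]
ft_force: [0.7, -0.4, -0.5]
gripper_width: 85.4
finger_force: 0.0
```

send_rows(moves=[{"x": 0, "y": -0.04, "z": 0, "twist": 0}, {"x": 0, "y": -0.08, "z": 0, "twist": 0}, {"x": 0, "y": -0.12, "z": 0, "twist": 0}, {"x": 0, "y": -0.15, "z": 0, "twist": 0}, {"x": 0, "y": -0.16, "z": 0, "twist": 0}, {"x": 0, "y": -0.16, "z": 0, "twist": 0}])

```text
time_s: 11.6
position: [509.9, 63.0, 266.9]
orientation: [[-0.985, -0.174, 0.002], [-0.174, 0.985, 0.0], [-0.002, -0.0, -1.0]]
ft_force: [-0.1, 1.4, -0.8]
gripper_width: 85.3
finger_force: 0.0
```

```bash
python3 - <<'E'
from h import *
o=[]
for n,b in(("scene",(350,200,470,320)),("top",(170,170,290,290))):
    p,d,K,t,R=grab(n); o.append(cv2.resize(p[b[1]:b[3],b[0]:b[2],::-1],(400,400),interpolation=cv2.INTER_CUBIC))
    W=cloud(d,K,t,R)[b[1]:b[3],b[0]:b[2]].reshape(-1,3); W=W[np.hypot(W[:,0]-510,W[:,1]-375)<115]
    for lo,hi in((75,115),(150,180)):
        w=W[(W[:,2]>lo)&(W[:,2]<hi)]; A=np.c_[w[:,:2]-[510,375],np.ones(len(w))]
        print(n,len(w),[np.round(x,1) for x in cv2.minAreaRect(w[:,:2].astype(np.float32))],"z",np.percentile(w[:,2],[5,50,95]).round(1))
    w=W[(W[:,2]>82)&(W[:,2]<94)]; print(" plane",np.linalg.lstsq(np.c_[w[:,:2]-[510,375],np.ones(len(w))],w[:,2],rcond=None)[0].round(4))
cv2.imwrite("pics/done.png",np.hstack(o)); print(arm.get_state()["time_s"])
E
```

```text
scene 2129 [array([509.4, 375.5]), array([167.7, 126.4]), np.float64(10.1)] z [ 80.4  87.3 101. ]
scene 340 [array([511.4, 375.3]), array([139.6,  19.9]), np.float64(10.0)] z [153.  161.  166.4]
 plane [-2.00000e-04 -4.10000e-03  8.71976e+01]
top 2352 [array([508.9, 378.6]), array([165.5, 124.2]), np.float64(10.9)] z [ 81.7  88.1 101.1]
top 346 [array([508.5, 377.9]), array([137.9,  17. ]), np.float64(10.4)] z [155.6 162.2 167.4]
 plane [-1.50000e-03 -1.00000e-03  8.76932e+01]
11.7
```

View pics/done.png

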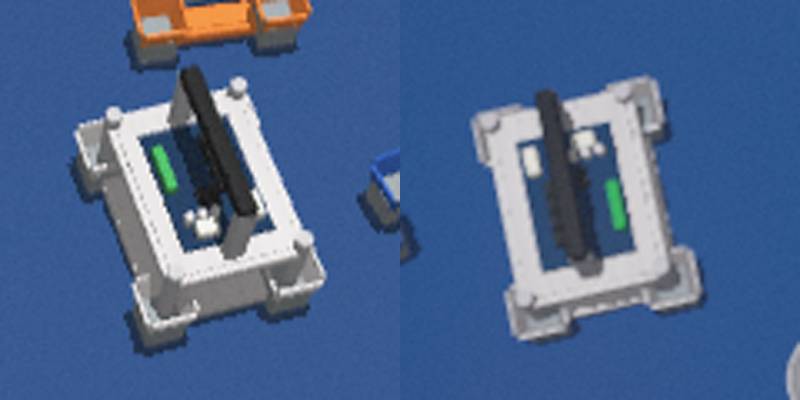

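The pictures show all four posts down in the cups. The deck rose by 30 mm (57 to 87 mm), which matches the cup floors, and it is level to within 0.3°. The gripper is clear, so I hand in.

```bash
python3 -c "
from plant import arm; print(arm.sign_off())"
```

```text
the job is handed in; nothing more can be done
None
```

The loose tier is stacked on the larger white base frame with all four posts home in the cups and level; the gripper is clear, and the job was handed in at 11.7 s.

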